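Steady the rocking weighing slab

TASK

The stone weighing slab rocks because one of its four rubber feet has sunk. Press down on its corners with the fingertips to find the one that dips, and press the cam lever at that corner down flat to take up the slack, leaving the other three levers up. Then press firmly on each corner once more, clockwise from the front left (front left, rear left, rear right, front right), to show that all four stand firm; pick nothing up and do not shift the slab or the glassware.

Things in the scene. Friction and masses are not known exactly. Their poses are not given: they have to be found in the camera images.
- slab: loose polished stone slab, 160 (x) x 170 (y) x 18 mm, 1.8 kg (may vary by a fifth), level on a low grey frame, its underside at z 47 mm and its top at z 65 mm. Origin at the centre of its underside; z up, x towards the rear edge, y towards the left edge. It rests on a rubber pad under its middle and on three of four rubber feet; the corner over the sunk foot hangs free
- frame: grey H-shaped steel frame, 148 x 288 mm, fixed on four black levelling feet, its bars at z 18 to 23 mm; it carries the slab, a round rubber foot under each slab corner (frame x 62, y 58 mm out; one has sunk by about 3 mm, a different one each time) and the levers; origin at z 0 under the slab's middle; x towards the rear, y to the left. Front is the side nearer the robot
- corner_front_left (a point): point on the slab's top face at its front left corner (slab x -64 mm, y +68 mm), the place to press. If the foot below has sunk, 2 to 5 N makes the corner dip about 3 mm until the slab strikes the foot, and let go it comes back level; a firm corner gives less than 1 mm. A firm press is 6 to 15 N
- corner_front_right (a point): point on the slab's top face at its front right corner (slab x -64 mm, y -68 mm), the place to press. If the foot below has sunk, 2 to 5 N makes the corner dip about 3 mm until the slab strikes the foot, and let go it comes back level; a firm corner gives less than 1 mm. A firm press is 6 to 15 N
- corner_rear_left (a point): point on the slab's top face at its rear left corner (slab x +64 mm, y +68 mm), the place to press. If the foot below has sunk, 2 to 5 N makes the corner dip about 3 mm until the slab strikes the foot, and let go it comes back level; a firm corner gives less than 1 mm. A firm press is 6 to 15 N
- corner_rear_right (a point): point on the slab's top face at its rear right corner (slab x +64 mm, y -68 mm), the place to press. If the foot below has sunk, 2 to 5 N makes the corner dip about 3 mm until the slab strikes the foot, and let go it comes back level; a firm corner gives less than 1 mm. A firm press is 6 to 15 N
- lever_front_left (a joint): angle of the cam lever at the front left corner, rad: 0 = standing up at its steepest (34 degrees above level), 0.60 = flat (level, on its stop). A stiff hinge (0.08 N m) holds it wherever it is left. Its pin lies along frame x, at z 29 mm, at frame x -58 mm, y +77 mm. Flat, its cam just reaches the slab's underside
- pad_front_left (a point): middle of the upper face of the white thumb pad (22 x 26 x 7 mm) on the front left lever, which sticks out of the slab's left edge along frame +y. The pad's middle is 50 mm from the pin: up, at about z 60 mm and 40 mm outside the pin; flat, at z 33 mm and 50 mm outside the pin. 2 to 7 N straight down turns it
- lever_front_right (a joint): angle of the cam lever at the front right corner, rad: 0 = standing up at its steepest (34 degrees above level), 0.60 = flat (level, on its stop). A stiff hinge (0.08 N m) holds it wherever it is left. Its pin lies along frame x, at z 29 mm, at frame x -58 mm, y -77 mm. Flat, its cam just reaches the slab's underside
- pad_front_right (a point): middle of the upper face of the white thumb pad (22 x 26 x 7 mm) on the front right lever, which sticks out of the slab's right edge along frame -y. The pad's middle is 50 mm from the pin: up, at about z 60 mm and 40 mm outside the pin; flat, at z 33 mm and 50 mm outside the pin. 2 to 7 N straight down turns it
- lever_rear_left (a joint): angle of the cam lever at the rear left corner, rad: 0 = standing up at its steepest (34 degrees above level), 0.60 = flat (level, on its stop). A stiff hinge (0.08 N m) holds it wherever it is left. Its pin lies along frame x, at z 29 mm, at frame x +58 mm, y +77 mm. Flat, its cam just reaches the slab's underside
- pad_rear_left (a point): middle of the upper face of the white thumb pad (22 x 26 x 7 mm) on the rear left lever, which sticks out of the slab's left edge along frame +y. The pad's middle is 50 mm from the pin: up, at about z 60 mm and 40 mm outside the pin; flat, at z 33 mm and 50 mm outside the pin. 2 to 7 N straight down turns it
- lever_rear_right (a joint): angle of the cam lever at the rear right corner, rad: 0 = standing up at its steepest (34 degrees above level), 0.60 = flat (level, on its stop). A stiff hinge (0.08 N m) holds it wherever it is left. Its pin lies along frame x, at z 29 mm, at frame x +58 mm, y -77 mm. Flat, its cam just reaches the slab's underside
- pad_rear_right (a point): middle of the upper face of the white thumb pad (22 x 26 x 7 mm) on the rear right lever, which sticks out of the slab's right edge along frame -y. The pad's middle is 50 mm from the pin: up, at about z 60 mm and 40 mm outside the pin; flat, at z 33 mm and 50 mm outside the pin. 2 to 7 N straight down turns it
- bottle: small open glass weighing bottle, 35 mm across, 36 mm tall, loose on the middle of the slab; origin at the centre of its underside; to be left alone
- glass_lid: ground glass lid with a knob, 39 mm across, 18 mm tall, loose on the middle of the slab; origin at the centre of its underside; to be left alone
- beaker: small glass beaker, 43 mm across, 56 mm tall, loose on the worktop behind the slab; origin at the centre of its underside; to be left alone
- flask: conical glass flask, 65 mm across, 97 mm tall, loose on the worktop behind the slab; origin at the centre of its underside; to be left alone
- dish: petri dish, 57 mm across, 13 mm tall, loose on the worktop left of the frame; origin at the centre of its underside; to be left alone

How it is judged:
On the way, in this order (a step that is already met when the one before it is completed fails the run):
1. the fingers press on a corner of the slab and it dips (angle between slab's own z axis and vertical above 0.02 rad and ((contact force between the fingers and slab above 1 N and horizontal distance between the grasp point and corner_front_left below 0.045 m) or (contact force between the fingers and slab above 1 N and horizontal distance between the grasp point and corner_front_right below 0.045 m) or (contact force between the fingers and slab above 1 N and horizontal distance between the grasp point and corner_rear_left below 0.045 m) or (contact force between the fingers and slab above 1 N and horizontal distance between the grasp point and corner_rear_right below 0.045 m))), for 0.05 s.
2. one cam lever has been pressed down flat (within 4 degrees), the other three are up (((value of joint lever_front_left above 0.53 rad and value of joint each of lever_front_right, lever_rear_left, lever_rear_right below 0.26 rad) or (value of joint lever_front_right above 0.53 rad and value of joint each of lever_front_left, lever_rear_left, lever_rear_right below 0.26 rad) or (value of joint lever_rear_left above 0.53 rad and value of joint each of lever_front_left, lever_front_right, lever_rear_right below 0.26 rad) or (value of joint lever_rear_right above 0.53 rad and value of joint each of lever_front_left, lever_front_right, lever_rear_left below 0.26 rad))), for 0.2 s.
3. with that lever flat the fingers press firmly (over 5 N) on the front left corner and the slab stays level (contact force between the fingers and slab above 5 N and horizontal distance between the grasp point and corner_front_left below 0.045 m and angle between slab's own z axis and vertical below 0.012 rad and ((value of joint lever_front_left above 0.53 rad and value of joint each of lever_front_right, lever_rear_left, lever_rear_right below 0.26 rad) or (value of joint lever_front_right above 0.53 rad and value of joint each of lever_front_left, lever_rear_left, lever_rear_right below 0.26 rad) or (value of joint lever_rear_left above 0.53 rad and value of joint each of lever_front_left, lever_front_right, lever_rear_right below 0.26 rad) or (value of joint lever_rear_right above 0.53 rad and value of joint each of lever_front_left, lever_front_right, lever_rear_left below 0.26 rad))), for 0.1 s.
4. with that lever flat the fingers press firmly (over 5 N) on the rear left corner and the slab stays level (contact force between the fingers and slab above 5 N and horizontal distance between the grasp point and corner_rear_left below 0.045 m and angle between slab's own z axis and vertical below 0.012 rad and ((value of joint lever_front_left above 0.53 rad and value of joint each of lever_front_right, lever_rear_left, lever_rear_right below 0.26 rad) or (value of joint lever_front_right above 0.53 rad and value of joint each of lever_front_left, lever_rear_left, lever_rear_right below 0.26 rad) or (value of joint lever_rear_left above 0.53 rad and value of joint each of lever_front_left, lever_front_right, lever_rear_right below 0.26 rad) or (value of joint lever_rear_right above 0.53 rad and value of joint each of lever_front_left, lever_front_right, lever_rear_left below 0.26 rad))), for 0.1 s.
5. with that lever flat the fingers press firmly (over 5 N) on the rear right corner and the slab stays level (contact force between the fingers and slab above 5 N and horizontal distance between the grasp point and corner_rear_right below 0.045 m and angle between slab's own z axis and vertical below 0.012 rad and ((value of joint lever_front_left above 0.53 rad and value of joint each of lever_front_right, lever_rear_left, lever_rear_right below 0.26 rad) or (value of joint lever_front_right above 0.53 rad and value of joint each of lever_front_left, lever_rear_left, lever_rear_right below 0.26 rad) or (value of joint lever_rear_left above 0.53 rad and value of joint each of lever_front_left, lever_front_right, lever_rear_right below 0.26 rad) or (value of joint lever_rear_right above 0.53 rad and value of joint each of lever_front_left, lever_front_right, lever_rear_left below 0.26 rad))), for 0.1 s.
6. with that lever flat the fingers press firmly (over 5 N) on the front right corner and the slab stays level (contact force between the fingers and slab above 5 N and horizontal distance between the grasp point and corner_front_right below 0.045 m and angle between slab's own z axis and vertical below 0.012 rad and ((value of joint lever_front_left above 0.53 rad and value of joint each of lever_front_right, lever_rear_left, lever_rear_right below 0.26 rad) or (value of joint lever_front_right above 0.53 rad and value of joint each of lever_front_left, lever_rear_left, lever_rear_right below 0.26 rad) or (value of joint lever_rear_left above 0.53 rad and value of joint each of lever_front_left, lever_front_right, lever_rear_right below 0.26 rad) or (value of joint lever_rear_right above 0.53 rad and value of joint each of lever_front_left, lever_front_right, lever_rear_left below 0.26 rad))), for 0.1 s.
At the end, for the whole second after the job is handed in: One lever is flat (within 4 degrees) and the other three are up (turned less than 15 degrees); the slab, found firm at all four corners, lies level and at rest within 12 mm of where it was, and the glassware stands within 25 mm of where it was (((value of joint lever_front_left above 0.53 rad and value of joint each of lever_front_right, lever_rear_left, lever_rear_right below 0.26 rad) or (value of joint lever_front_right above 0.53 rad and value of joint each of lever_front_left, lever_rear_left, lever_rear_right below 0.26 rad) or (value of joint lever_rear_left above 0.53 rad and value of joint each of lever_front_left, lever_front_right, lever_rear_right below 0.26 rad) or (value of joint lever_rear_right above 0.53 rad and value of joint each of lever_front_left, lever_front_right, lever_rear_left below 0.26 rad)) and angle between slab's own z axis and vertical below 0.01 rad and distance of slab from where it was at the start of the episode below 0.012 m and linear speed of slab below 0.01 m/s and distance of each of bottle, glass_lid, beaker, flask, dish from where it was at the start of the episode below 0.025 m); the robot touches nothing.
It fails at once if a second lever is pressed down (two levers turned by more than 15 degrees) (value of joint each of lever_front_left, lever_front_right above 0.26 rad or value of joint each of lever_front_left, lever_rear_left above 0.26 rad or value of joint each of lever_front_left, lever_rear_right above 0.26 rad or value of joint each of lever_front_right, lever_rear_left above 0.26 rad or value of joint each of lever_front_right, lever_rear_right above 0.26 rad or value of joint each of lever_rear_left, lever_rear_right above 0.26 rad).
It fails at once if the slab is lifted, or shifted by more than 20 mm (distance of slab from where it was at the start of the episode above 0.02 m or angle between slab's own z axis and vertical above 0.12 rad).
It fails at once if glassware is picked up, pushed away (more than 25 mm) or tipped over (distance of any of bottle, glass_lid, beaker, flask, dish from where it was at the start of the episode above 0.025 m or angle between any of bottle, glass_lid, beaker, flask, dish's own z axis and vertical above 0.4 rad).
It also fails if it takes over 72 s, if anything falls off the work surface, if the arm or the gripper's body presses on something with over 40 N, if the wrist force passes 120 N, or if a joint passes its speed limit or range.

ROBOT

A 6-joint arm with a two-finger parallel gripper is mounted at the origin on a cart in front of the work surface, level with it; the furniture and walls round the work are solid. World frame = base frame: x ahead of the robot, y to its left, z up, the work surface at z = 0. Lengths are in m, angles in rad, forces in N, time in s.
With the tool pointing down it reaches from about 0.25 to 0.8 m from the base axis. Payload 8.5 kg.
Tool frame: the origin (TCP) lies on the centre line of the jaws, within the pads' length; the fingertips stand 14 mm ahead of it and the grasp point (between the pads) lies 5 mm behind it; z points along the fingers, y is the line along which they close (so a half turn about z gives the same grasp; the last joint's range is limited). The gripper opens to 85 mm and grips with 20 to 120 N. Pads are 22 mm wide; open, the fingers measure 114 mm over their backs; the gripper's body (76 mm by 85 mm) begins 54 mm behind the grasp point. The pads swing forward as they close: fully open they stand 13 mm farther back than shut.
Start: joints at [-1.259, 0.238, -0.013, 1.319, 0, 1.571], TCP at [0.161, -0.5, 0.245] pointing down, gripper open.
Joint ranges: [-2.66, 2.66], [-1.03, 1.9], [-1.14, 1.46], [-1.82, 2.27], [-1.45, 1.34], [-3.14, 3.14]. Speed limits (rad/s): [2.22, 2.22, 2.79, 3.14, 3.14, 3.14].

INTERFACE

Orientations are given as a unit quaternion [w, x, y, z].
In Python, from bench import readout, vision, order gives the robot as it stands.
- The arm moves only by the tool servo_tool, never from a script. Its argument "rows" is a list of rows, each a list of 3 entries, a list of its own where there are three numbers: the closure, from -1 (fully open) to 1 (shut), then the shift along the tool's x, y, z each as a share of 60 mm, from -1 to 1, then the turn about the tool's z as a share of 0.15 rad, from -1 to 1. In form: [[grip, [x, y, z], spin], ...]. A call has 1 to 12 rows; each row shifts and turns the commanded pose from where the row before left it, along the tool's axes as they then stand; what a row does not reach is not made up. A row lasts 1/8 s, in which the tool goes at most 62.5 mm and 10.7 degrees, less where a joint would pass 70% of its speed; a pose out of reach is approached as far as the arm can. A call with a number of a shift or a turn outside -1 to 1 is refused whole. A call with a gripper value outside its range is refused whole. The fingers move at their own pace and stop on an object; the grip force is fixed at half the most. Time passes only in rows, so rows that do not move let the fingers close. It gives the time, the measured TCP pose, the force, the opening and the grip force at its end, in the units of the state.
- readout.observe(): the state, without advancing time (a new reading comes with each control period).
- vision.get_image(name): name is "scene" or "top" or "wrist"; returns the picture (420x560x3 uint8, red, green, blue); there is no depth.
- vision.calibration(name): a dict with "vfov" (degrees; the focal length in pixels is half the picture's height over the tangent of half this angle, whatever the lens; pixels are square), "cx", "cy" (the principal point, pixels), "k1" (the pictures are not rectified: a ray, as slopes to the right and down, at radius r is drawn at 1 + k1 r^2 times it, then the intrinsics apply), "world_to_cam" (4x4, takes a point from world to camera coordinates); the wrist camera has in their place "mount" (4x4, takes a point from camera to tool coordinates, whose origin is the TCP and whose axes are the flange's). Camera axes: x right, y down, z forward; pixel columns grow to the right and rows downward; lengths in m; the calibration is good to about 2 mm. A picture is of the moment at which its call begins: read the wrist's pose just before it. calibration takes no time and is no camera call.
- order.sign_off(): hands the job in; it is judged then, once.
The state is a dict: "time": time; "joints": joint angles; "qd": joint speeds; "joint_torque": joint torques, N m; "tcp_pos": TCP position; "eef_rot": TCP orientation; "wrist_force": force on the tool from outside, world axes, zero at the start; "ft_torque": the same for the moment, N m; "finger_gap": finger opening in m; "grip_force": force on a finger pad.
Only numpy, scipy, OpenCV 4.12 (cv2) and the standard library are available. Lean on these libraries where they do the work, as an engineer would, in place of code of your own. Each camera call takes 0.05 s, during which the arm holds its last target. There are 200 camera calls.

## Working session

There is one attempt and no reset: what is moved stays moved. The work goes in short steps, Python scripts to look and compute and a tool call to move; the robot and the scene stay as the last step left them, time stands still between calls to the robot, and variables do not carry over. Pictures are saved under pics/ and viewed, at most 10 in all, crops included, and the job is handed in when it is done.

Besides the shell and the picture viewer there is one more tool, called after ">>>" in YAML: its name, and indented under it one key for each argument. servo_tool: Moves the arm, as the interface text tells. Its arguments: {"type":"object","properties":{"rows":{"type":"array","items":{"type":"array"}}},"required":["rows"]}

```bash
mkdir -p pics
python3 - <<'E'
from bench import readout, vision
import cv2
s=readout.observe()
print({k:s[k] for k in ("time","tcp_pos","eef_rot","wrist_force","finger_gap")})
for n in("top","scene"):
    im=vision.get_image(n); cv2.imwrite(f"pics/{n}0.png",im[:,:,::-1]); print(n,vision.calibration(n))
E
```

```text
{'time': 0.0, 'tcp_pos': array([ 0.16092849, -0.4993065 ,  0.24466086]), 'eef_rot': array([-7.25216092e-04,  9.87874364e-01,  1.55253674e-01, -1.09567623e-04]), 'wrist_force': array([0.52651913, 0.00748924, 0.48113544]), 'finger_gap': 0.08570420293537183}
top {'vfov': 43.25116315399287, 'cx': 278.4489174960589, 'cy': 198.48071452293146, 'k1': -0.09682274587243243, 'world_to_cam': array([[-0.1109189 , -0.99381808, -0.00475577,  0.04885337],
       [-0.96107815,  0.10848074, -0.254088  ,  0.60723711],
       [ 0.25303315, -0.02361249, -0.96716941,  0.96166342],
       [ 0.        ,  0.        ,  0.        ,  1.        ]])}
scene {'vfov': 46.30659506726991, 'cx': 276.25033089467837, 'cy': 213.02569822187544, 'k1': -0.14637729131062396, 'world_to_cam': array([[ 0.81431289, -0.58006427,  0.02049304, -0.53414626],
       [-0.42038796, -0.61376299, -0.66825815,  0.298017  ],
       [ 0.40021055,  0.5355562 , -0.74364715,  0.72582506],
       [ 0.        ,  0.        ,  0.        ,  1.        ]])}
```

View pics/top0.png

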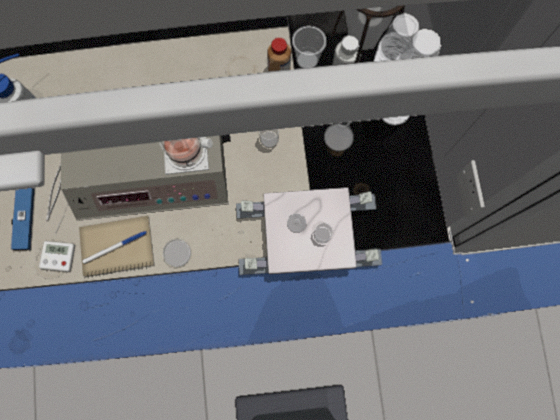

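View pics/scene0.png

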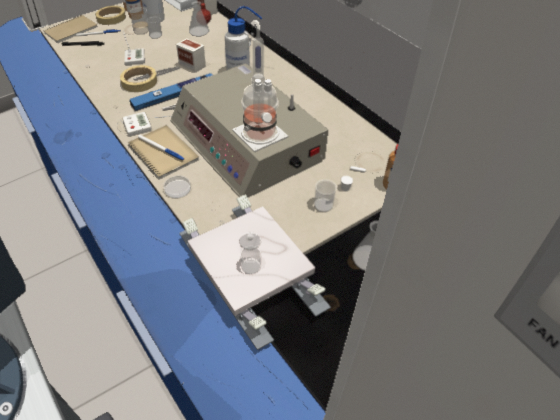

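The top view shows the slab with corners near (264,193), (348,188), (354,270) and (268,274), with levers on the left and right. A bar crosses overhead at rows 80–150. Next I'll enlarge the slab and measure it.

```bash
cat > h.py <<'E'
import numpy as np, cv2
from bench import readout, vision
def K(c,h=420):
    f=h/2/np.tan(np.radians(c["vfov"]/2)); return np.array([[f,0,c["cx"]],[0,f,c["cy"]],[0,0,1.]]),np.array([c["k1"],0,0,0])
def back(n,px,z):
    c=vision.calibration(n);k,d=K(c);M=c["world_to_cam"];R=M[:3,:3];o=-R.T@M[:3,3]
    u=cv2.undistortPoints(np.array(px,float).reshape(-1,1,2),k,d).reshape(-1,2)
    r=np.c_[u,np.ones(len(u))]@R
    return o+r*((z-o[2])/r[:,2])[:,None]
def proj(n,P):
    c=vision.calibration(n);k,d=K(c);M=c["world_to_cam"]
    return cv2.projectPoints(np.array(P,float),cv2.Rodrigues(M[:3,:3])[0],M[:3,3],k,d)[0].reshape(-1,2)
E
python3 - <<'E'
from h import *
im=cv2.imread("pics/top0.png")[175:290,225:395]
cv2.imwrite("pics/c.png",cv2.resize(im,None,fx=4.5,fy=4.5,interpolation=cv2.INTER_CUBIC))
M=vision.calibration("top")["world_to_cam"];print(-M[:3,:3].T@M[:3,3])
P=back("top",[(264,193),(348,188),(354,270),(268,274)],.065);print(P,P.mean(0))
E
```

```text
[0.34568836 0.0053851  1.08461544]
[[ 0.62691871  0.00789683  0.065     ]
 [ 0.61838758 -0.16033116  0.065     ]
 [ 0.4544386  -0.14842088  0.065     ]
 [ 0.46552775  0.01709968  0.065     ]] [ 0.54131816 -0.07093888  0.065     ]
```

View pics/c.png

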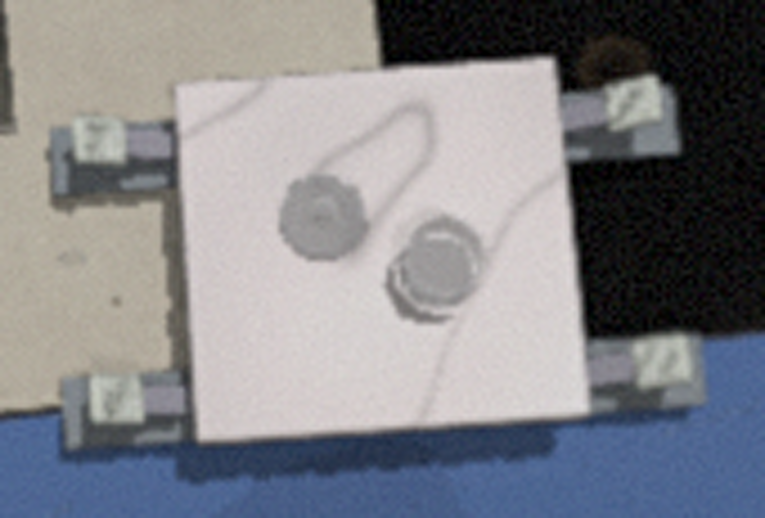

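The crop gives these points:

| Point | Crop pixel |
|---|---|
| Slab corner RL | (176,86) |
| Slab corner RR | (556,57) |
| Slab corner FR | (589,413) |
| Slab corner FL | (198,442) |
| Pad FL | (117,398) |
| Pad RL | (100,138) |
| Pad FR | (662,360) |
| Pad RR | (633,103) |

The bottle is at (435,265) and the lid at (322,218).

```bash
cat >> h.py <<'E'
C=np.array([[176,86],[556,57],[589,413],[198,442]])/4.5+[225,175] # RL RR FR FL
W=back("top",C,.065)[:,:2]
L=np.array([[80,85],[80,-85],[-80,-85],[-80,85]])/1000
a=W-W.mean(0); yaw=np.arctan2((L[:,0]*a[:,1]-L[:,1]*a[:,0]).sum(),(L*a).sum())
c0=W.mean(0)
Rz=np.array([[np.cos(yaw),-np.sin(yaw)],[np.sin(yaw),np.cos(yaw)]])
T={}
for n,sx,sy in(("FL",-1,1),("RL",1,1),("RR",1,-1),("FR",-1,-1)):
    T["c"+n]=c0+Rz@[.064*sx,.068*sy]; T["p"+n]=c0+Rz@[.058*sx,.117*sy]; T["f"+n]=c0+Rz@[.058*sx,.127*sy]
def tool(xy,z=None):
    s=readout.observe();w,x,y,zz=s["eef_rot"]
    from scipy.spatial.transform import Rotation as Ro
    R=Ro.from_quat([x,y,zz,w]).as_matrix();d=np.array([*xy,s["tcp_pos"][2] if z is None else z])-s["tcp_pos"]
    return (R.T@d*1000).round(1), R
E
python3 - <<'E'
from h import *
print(c0,yaw,(a@Rz*1000).round(1))
print(proj("top",[[*T[k],.06] for k in("pFL","pRL","pRR","pFR")])-[225,175])
print((proj("top",[[*T[k],.06] for k in("pFL","pRL","pRR","pFR")])-[225,175])*4.5)
for k in T:print(k,T[k].round(4))
print("bar",[back("top",[(280,85),(280,140)],z)[:,0] for z in(.3,.5,.7)])
d,R=tool(T["cFL"],.12);print(d,R.round(3))
c=vision.calibration("scene");M=c["world_to_cam"];print(-M[:3,:3].T@M[:3,3])
E
```

```text
[ 0.5426371  -0.07288612] -0.042553114852452154 [[ 78.5  84.2]
 [ 80.  -85.3]
 [-79.  -83.5]
 [-79.5  84.6]]
[[ 26.69399745  88.61241411]
 [ 23.41649431  30.755595  ]
 [140.04843527  22.83778135]
 [146.4630621   80.17193711]]
[[120.12298853 398.75586348]
 [105.37422439 138.40017749]
 [630.2179587  102.77001608]
 [659.08377945 360.77371699]]
cFL [ 0.4816 -0.0022]
pFL [0.4897 0.0465]
fFL [0.4901 0.0565]
cRL [ 0.6095 -0.0077]
pRL [0.6056 0.0415]
fRL [0.606  0.0515]
cRR [ 0.6037 -0.1435]
pRR [ 0.5956 -0.1922]
fRR [ 0.5952 -0.2022]
cFR [ 0.4758 -0.1381]
pFR [ 0.4797 -0.1873]
fFR [ 0.4793 -0.1973]
bar [array([0.74081329, 0.64558093]), array([0.64009518, 0.56913773]), array([0.53937707, 0.49269453])]
[ 457.7 -374.7  125.2] [[ 0.952  0.307 -0.   ]
 [ 0.307 -0.952  0.001]
 [-0.    -0.001 -1.   ]]
[ 0.2697621  -0.51564747  0.7498563 ]
```

>>> servo_tool:
  rows:
    - [1,[0.4,-0.24,0],0]
    - [1,[0.76,-0.457,0],0]
    - [1,[0.76,-0.457,0],0]
    - [1,[0.76,-0.457,0],0]
    - [1,[0.76,-0.457,0],0]
    - [1,[0.76,-0.457,0],0]
    - [1,[0.76,-0.457,0],0]
    - [1,[0.76,-0.457,0],0]
    - [1,[0.76,-0.457,0],0]
    - [1,[0.36,-0.21,0],0.79]
    - [1,[0,0,0],0.79]
    - [1,[0,0,0],0.79]

```text
time: 1.6
tcp_pos: [0.4761, -0.1386, 0.2448]
eef_rot: [-0.0, 1.0, -0.023, -0.001]
wrist_force: [0.4, 0.2, 0.2]
finger_gap: -0.0001
grip_force: 0.0
```

Run:
```python
from h import *
print(tool(T["cFR"],.1)); s=readout.observe(); print(s["joints"],s["tcp_pos"],s["wrist_force"],s["finger_gap"])
```

```text
(array([ -0.2,  -0.5, 144.8]), array([[ 9.98922612e-01, -4.63954842e-02, -1.03639879e-03],
       [-4.63951147e-02, -9.98923095e-01,  3.77745382e-04],
       [-1.05280837e-03, -3.29254563e-04, -9.99999392e-01]]))
[-2.83392326e-01  1.89323645e-01 -7.87710311e-02  1.30380233e+00
  7.28861467e-05  2.90461226e+00] [ 0.47614147 -0.13864481  0.24482814] [0.40318669 0.18239009 0.2371726 ] -9.098190697119048e-05
```

Joint 6 is nearing its limit, so I'll turn back about 0.4 rad and then descend to just above the slab.

>>> servo_tool:
  rows:
    - [1,[0,0,0.5],-1]
    - [1,[0,0,0.75],-1]
    - [1,[0,0,0.75],-0.7]
    - [1,[0,0,0.33],0]
    - [1,[0,0,0],0]

```text
time: 2.22
tcp_pos: [0.4748, -0.1389, 0.104]
eef_rot: [-0.001, 0.984, 0.18, -0.002]
wrist_force: [0.6, 0.1, -0.5]
finger_gap: 0.0003
grip_force: 0.0
```

Run:
```python
from h import *
print(tool(T["cFR"],.08)); s=readout.observe(); print(s["joints"],s["tcp_pos"],s["wrist_force"])
im=vision.get_image("scene"); cv2.imwrite("pics/s1.png",im[130:340,160:440,::-1].repeat(2,0).repeat(2,1))
```

```text
(array([ 1.3, -0.3, 24. ]), array([[ 0.9354823 ,  0.3533561 , -0.0035124 ],
       [ 0.35336168, -0.93548613,  0.00110128],
       [-0.00289666, -0.00227137, -0.99999323]]))
[-2.84611206e-01  2.81471342e-01 -3.36988886e-01  9.56016429e-01
  7.07485693e-05  2.49582083e+00] [ 0.47481724 -0.13888785  0.10403768] [ 0.59349066  0.1124336  -0.53102456]
```

View pics/s1.png

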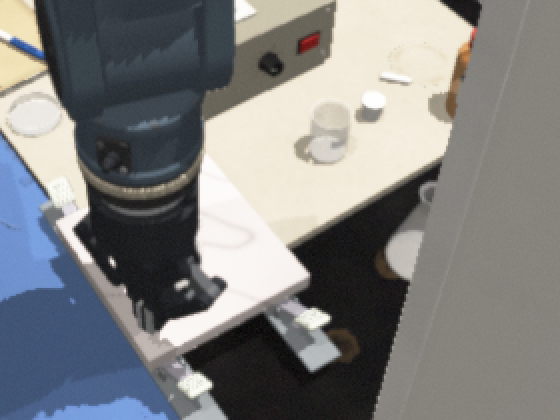

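The fingers are shut above the front right corner, with the tips near (150,325), and clear of the glassware. I'll go down gently in steps.

>>> servo_tool:
  rows:
    - [1,[0,0,0.25],0]
    - [1,[0,0,0.1],0]
    - [1,[0,0,0],0]

```text
time: 2.65
tcp_pos: [0.4763, -0.1393, 0.085]
eef_rot: [0.0, 0.984, 0.18, 0.0]
wrist_force: [-0.6, -0.2, 0.7]
finger_gap: 0.0002
grip_force: 0.0
```

>>> servo_tool:
  rows:
    - [1,[0,0,0.035],0]
    - [1,[0,0,0],0]

```text
time: 2.9
tcp_pos: [0.4763, -0.1393, 0.0827]
eef_rot: [0.0, 0.984, 0.18, 0.0]
wrist_force: [-0.1, 0.2, 0.1]
finger_gap: -0.0
grip_force: 0.0
```

>>> servo_tool:
  rows:
    - [1,[0,0,0.035],0]
    - [1,[0,0,0],0]

```text
time: 3.15
tcp_pos: [0.476, -0.1392, 0.0802]
eef_rot: [-0.0, 0.984, 0.18, -0.0]
wrist_force: [-0.4, 0.5, 0.7]
finger_gap: -0.0004
grip_force: 0.0
```

>>> servo_tool:
  rows:
    - [1,[0,0,0.02],0]
    - [1,[0,0,0],0]

```text
time: 3.4
tcp_pos: [0.4761, -0.1393, 0.0791]
eef_rot: [-0.0, 0.984, 0.18, -0.0]
wrist_force: [-0.3, -0.2, 0.3]
finger_gap: 0.0005
grip_force: 0.1
```

>>> servo_tool:
  rows:
    - [1,[0,0,0.02],0]
    - [1,[0,0,0],0]

```text
time: 3.65
tcp_pos: [0.4761, -0.1393, 0.079]
eef_rot: [0.0, 0.984, 0.18, 0.0]
wrist_force: [-5.2, 0.9, 15.0]
finger_gap: 0.0
grip_force: 7.2
```

Front right is firm, with contact at TCP z of about 0.079 and a stiff response of about 13 N/mm. Next is front left.

>>> servo_tool:
  rows:
    - [1,[0,0,-0.35],0]
    - [1,[0.15,-0.35,0],0]
    - [1,[0.297,-0.695,0],0]
    - [1,[0.297,-0.695,0],0]
    - [1,[0.147,-0.345,0],0]
    - [1,[0,0,0.2],0]
    - [1,[0,0,0.1],0]
    - [1,[0,0,0],0]

```text
time: 4.65
tcp_pos: [0.4812, -0.0042, 0.0801]
eef_rot: [-0.0, 0.984, 0.179, -0.001]
wrist_force: [0.2, 1.2, 0.8]
finger_gap: 0.0001
grip_force: 0.0
```

>>> servo_tool:
  rows:
    - [1,[0,0,0.03],0]
    - [1,[0,0,0],0]

```text
time: 4.9
tcp_pos: [0.482, -0.0038, 0.0792]
eef_rot: [-0.0, 0.984, 0.179, 0.0]
wrist_force: [-0.8, 0.0, 0.2]
finger_gap: 0.0
grip_force: 0.0
```

>>> servo_tool:
  rows:
    - [1,[0,0,0.01],0]
    - [1,[0,0,0],0]

```text
time: 5.15
tcp_pos: [0.482, -0.0036, 0.079]
eef_rot: [0.0, 0.984, 0.18, 0.0]
wrist_force: [-2.2, -1.8, 5.1]
finger_gap: -0.0001
grip_force: 2.9
```

>>> servo_tool:
  rows:
    - [1,[0,0,0.01],0]
    - [1,[0,0,0],0]

```text
time: 5.4
tcp_pos: [0.482, -0.0036, 0.079]
eef_rot: [0.0, 0.984, 0.18, 0.0]
wrist_force: [-4.2, -1.7, 13.3]
finger_gap: 0.0
grip_force: 6.6
```

Front left is firm. Next is rear left.

>>> servo_tool:
  rows:
    - [1,[0,0,-0.35],0]
    - [1,[0.33,0.136,0],0]
    - [1,[0.655,0.271,0],0]
    - [1,[0.655,0.271,0],0]
    - [1,[0.325,0.136,0],0]
    - [1,[0,0,0.2],0]
    - [1,[0,0,0.1],0]
    - [1,[0,0,0],0]

```text
time: 6.4
tcp_pos: [0.608, -0.0073, 0.0803]
eef_rot: [-0.0, 0.984, 0.18, -0.001]
wrist_force: [-0.2, -0.1, 0.0]
finger_gap: -0.0001
grip_force: 0.0
```

>>> servo_tool:
  rows:
    - [1,[0,0,0.03],0]
    - [1,[0,0,0],0]

```text
time: 6.65
tcp_pos: [0.6091, -0.0073, 0.0793]
eef_rot: [-0.0, 0.984, 0.18, 0.0]
wrist_force: [0.2, 0.8, -0.1]
finger_gap: 0.0002
grip_force: 0.0
```

>>> servo_tool:
  rows:
    - [1,[0,0,0.015],0]
    - [1,[0,0,0],0]

```text
time: 6.9
tcp_pos: [0.6094, -0.0073, 0.0791]
eef_rot: [-0.0, 0.984, 0.18, 0.0]
wrist_force: [-2.1, 0.9, 7.0]
finger_gap: -0.0002
grip_force: 3.4
```

Rear left is firm too, so rear right should be the sunk one.

>>> servo_tool:
  rows:
    - [1,[0,0,-0.35],0]
    - [1,[-0.15,0.35,0],0]
    - [1,[-0.297,0.697,0],0]
    - [1,[-0.297,0.697,0],0]
    - [1,[-0.147,0.347,0],0]
    - [1,[0,0,0.2],0]
    - [1,[0,0,0.1],0]
    - [1,[0,0,0],0]

```text
time: 7.9
tcp_pos: [0.6032, -0.1424, 0.0802]
eef_rot: [-0.001, 0.984, 0.18, -0.001]
wrist_force: [-0.1, 0.4, 0.6]
finger_gap: -0.0
grip_force: 0.0
```

>>> servo_tool:
  rows:
    - [1,[0,0,0.04],0]
    - [1,[0,0,0],0]

```text
time: 8.15
tcp_pos: [0.604, -0.1429, 0.079]
eef_rot: [-0.0, 0.984, 0.18, 0.0]
wrist_force: [-0.5, 0.3, 0.9]
finger_gap: 0.0001
grip_force: 0.5
```

>>> servo_tool:
  rows:
    - [1,[0,0,0.015],0]
    - [1,[0,0,0.015],0]
    - [1,[0,0,0],0]

```text
time: 8.52
tcp_pos: [0.6041, -0.1436, 0.0772]
eef_rot: [0.0, 0.984, 0.18, 0.0]
wrist_force: [1.2, 1.0, 2.9]
finger_gap: -0.0002
grip_force: 1.2
```

It is dipping. I'll press on down to the foot.

>>> servo_tool:
  rows:
    - [1,[0,0,0.015],0]
    - [1,[0,0,0.015],0]
    - [1,[0,0,0],0]

```text
time: 8.9
tcp_pos: [0.6042, -0.1437, 0.0763]
eef_rot: [0.0, 0.984, 0.18, 0.001]
wrist_force: [-1.7, 3.0, 9.5]
finger_gap: 0.0001
grip_force: 5.4
```

>>> servo_tool:
  rows:
    - [1,[0,0,0.01],0]
    - [1,[0,0,0],0]

```text
time: 9.15
tcp_pos: [0.6042, -0.1437, 0.0762]
eef_rot: [0.0, 0.984, 0.18, 0.001]
wrist_force: [-2.1, 1.6, 15.5]
finger_gap: 0.0003
grip_force: 7.6
```

The rear right corner dipped 2.8 mm and then struck its foot. Next I'll press its lever.

>>> servo_tool:
  rows:
    - [1,[0,0,-0.25],0]
    - [1,[0,0,-0.25],0]
    - [1,[-0.23,0.41,0],0]
    - [1,[-0.23,0.41,0],0]
    - [1,[0,0,0.2],0]
    - [1,[0,0,0.1],0]
    - [1,[0,0,0],0]

```text
time: 10.02
tcp_pos: [0.5949, -0.1985, 0.0858]
eef_rot: [-0.001, 0.984, 0.18, -0.001]
wrist_force: [-1.1, -0.1, 0.1]
finger_gap: -0.0001
grip_force: 0.0
```

Run:
```python
from h import *
t=c0+Rz@[.058,-.124]; print(t,tool(t,.047)[0])
im=vision.get_image("scene"); cv2.imwrite("pics/s2.png",im[130:340,160:440,::-1].repeat(2,0).repeat(2,1))
```

```text
[ 0.5953096  -0.19924121] [ 0.2  0.9 38.8]
```

View pics/s2.png

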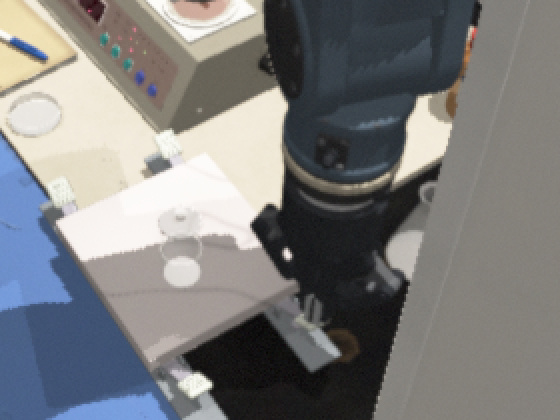

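The fingertips are right over the rear right pad at about (315,310) and everything else is clear. Pressing down now.

>>> servo_tool:
  rows:
    - [1,[0,0,0.1],0]
    - [1,[0,0,0.1],0]
    - [1,[0,0,0.1],0]
    - [1,[0,0,0],0]

```text
time: 10.58
tcp_pos: [0.5949, -0.199, 0.0679]
eef_rot: [-0.001, 0.984, 0.18, -0.0]
wrist_force: [0.0, 0.2, 0.2]
finger_gap: 0.0
grip_force: 0.0
```

>>> servo_tool:
  rows:
    - [1,[0,0,0.1],0]
    - [1,[0,0,0.1],0]
    - [1,[0,0,0.06],0]
    - [1,[0,0,0],0]

```text
time: 11.08
tcp_pos: [0.595, -0.1992, 0.0525]
eef_rot: [-0.0, 0.984, 0.18, -0.0]
wrist_force: [-0.2, -0.4, 0.5]
finger_gap: 0.0001
grip_force: 0.0
```

Run:
```python
from h import *
im=vision.get_image("scene"); a=im[240:340,260:380,::-1].repeat(4,0).repeat(4,1)
b=cv2.resize(vision.get_image("wrist")[:,:,::-1],None,fx=.9,fy=.9)[:378,:]
cv2.imwrite("pics/s3.png",np.hstack([a[:378,:300*1],b[:,:]])[:, :800])
```

```text
(no output)
```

View pics/s3.png

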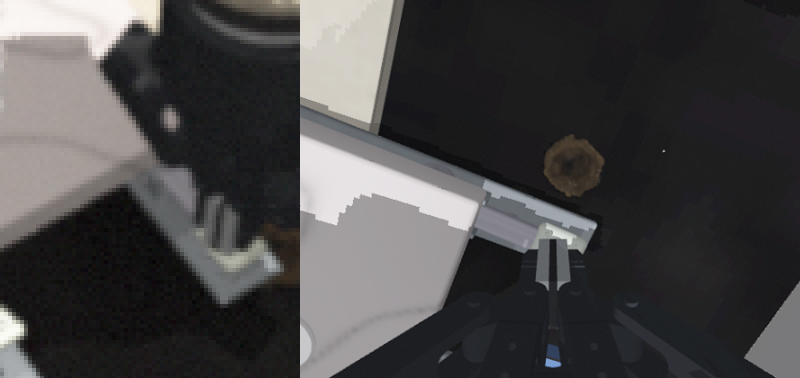

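The fingers rest on the pad and the lever is nearly flat. I'll continue to the stop.

>>> servo_tool:
  rows:
    - [1,[0,0,0.05],0]
    - [1,[0,0,0.03],0]
    - [1,[0,0,0],0]

```text
time: 11.55
tcp_pos: [0.5953, -0.1993, 0.048]
eef_rot: [-0.0, 0.984, 0.18, -0.0]
wrist_force: [-0.6, -0.0, 0.8]
finger_gap: -0.0003
grip_force: 0.0
```

>>> servo_tool:
  rows:
    - [1,[0,0,0.02],0]
    - [1,[0,0,0],0]

```text
time: 11.8
tcp_pos: [0.5953, -0.1994, 0.0472]
eef_rot: [-0.0, 0.984, 0.18, 0.0]
wrist_force: [-1.1, -0.0, 2.4]
finger_gap: 0.0001
grip_force: 1.5
```

>>> servo_tool:
  rows:
    - [1,[0,0,0.012],0]
    - [1,[0,0,0],0]

```text
time: 12.05
tcp_pos: [0.5954, -0.1994, 0.047]
eef_rot: [0.0, 0.984, 0.18, 0.0]
wrist_force: [-2.1, 0.4, 7.3]
finger_gap: 0.0
grip_force: 4.1
```

>>> servo_tool:
  rows:
    - [1,[0,0,0.012],0]
    - [1,[0,0,0],0]

```text
time: 12.3
tcp_pos: [0.5954, -0.1994, 0.0468]
eef_rot: [0.0, 0.984, 0.18, 0.0]
wrist_force: [-4.0, 1.0, 13.3]
finger_gap: 0.0004
grip_force: 6.5
```

The lever is on its stop. I'll rise well clear of the bottle and cross to front left.

>>> servo_tool:
  rows:
    - [1,[0,0,-0.7],0]
    - [1,[0,0,-0.97],0]
    - [1,[-0.077,-0.468,0],0]
    - [1,[-0.153,-0.936,0],0]
    - [1,[-0.153,-0.936,0],0]
    - [1,[-0.153,-0.936,0],0]
    - [1,[-0.077,-0.468,0],0]
    - [1,[0,0,0.6],0]
    - [1,[0,0,0.35],0]
    - [1,[0,0,0.1],0]
    - [1,[0,0,0],0]

```text
time: 13.68
tcp_pos: [0.4816, -0.0023, 0.0829]
eef_rot: [-0.0, 0.984, 0.18, -0.0]
wrist_force: [0.9, 0.5, -0.2]
finger_gap: -0.0001
grip_force: 0.0
```

Run:
```python
from h import *
print(tool(T["cFL"],.0785)[0])
im=vision.get_image("scene"); cv2.imwrite("pics/s4.png",im[130:340,160:440,::-1].repeat(2,0).repeat(2,1))
```

```text
[ 0.  -0.   4.4]
```

View pics/s4.png

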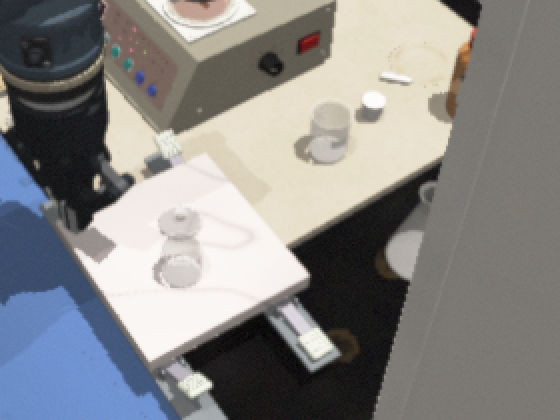

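The rear right lever lies flat, the others are up, and the glassware is undisturbed. Now the firm press at front left.

>>> servo_tool:
  rows:
    - [1,[0,0,0.06],0]
    - [1,[0,0,0.01],0]
    - [1,[0,0,0],0]

```text
time: 14.1
tcp_pos: [0.4819, -0.0023, 0.0791]
eef_rot: [0.0, 0.984, 0.18, 0.0]
wrist_force: [-0.6, -0.5, 4.2]
finger_gap: -0.0
grip_force: 2.0
```

>>> servo_tool:
  rows:
    - [1,[0,0,0.008],0]
    - [1,[0,0,0],0]
    - [1,[0,0,0],0]

```text
time: 14.48
tcp_pos: [0.4819, -0.0023, 0.079]
eef_rot: [0.0, 0.984, 0.18, 0.001]
wrist_force: [-2.7, -0.5, 10.6]
finger_gap: -0.0002
grip_force: 5.3
```

>>> servo_tool:
  rows:
    - [1,[0,0,-0.35],0]
    - [1,[0.327,0.139,0],0]
    - [1,[0.653,0.278,0],0]
    - [1,[0.653,0.278,0],0]
    - [1,[0.326,0.139,0],0]
    - [1,[0,0,0.2],0]
    - [1,[0,0,0.12],0]
    - [1,[0,0,0.015],0]
    - [1,[0,0,0],0]

```text
time: 15.6
tcp_pos: [0.6076, -0.0075, 0.0791]
eef_rot: [-0.0, 0.984, 0.18, -0.0]
wrist_force: [-1.7, 0.5, 3.8]
finger_gap: -0.0003
grip_force: 2.2
```

>>> servo_tool:
  rows:
    - [1,[0,0,0.015],0]
    - [1,[0,0,0],0]
    - [1,[0,0,0],0]

```text
time: 15.98
tcp_pos: [0.6076, -0.0075, 0.079]
eef_rot: [-0.0, 0.984, 0.18, -0.0]
wrist_force: [-4.3, 0.1, 13.8]
finger_gap: 0.0001
grip_force: 6.4
```

>>> servo_tool:
  rows:
    - [1,[0,0,-0.35],0]
    - [1,[-0.144,0.35,0],0]
    - [1,[-0.287,0.699,0],0]
    - [1,[-0.287,0.699,0],0]
    - [1,[-0.143,0.35,0],0]
    - [1,[0,0,0.2],0]
    - [1,[0,0,0.12],0]
    - [1,[0,0,0.015],0]
    - [1,[0,0,0],0]

```text
time: 17.1
tcp_pos: [0.6046, -0.1429, 0.0789]
eef_rot: [0.0, 0.984, 0.18, -0.001]
wrist_force: [-3.7, -3.1, 6.1]
finger_gap: -0.0002
grip_force: 3.0
```

>>> servo_tool:
  rows:
    - [1,[0,0,0.013],0]
    - [1,[0,0,0],0]
    - [1,[0,0,0],0]

```text
time: 17.48
tcp_pos: [0.6047, -0.1429, 0.0788]
eef_rot: [0.001, 0.984, 0.18, -0.001]
wrist_force: [-5.6, -3.3, 11.8]
finger_gap: -0.0001
grip_force: 5.8
```

>>> servo_tool:
  rows:
    - [1,[0,0,-0.35],0]
    - [1,[-0.33,-0.139,0],0]
    - [1,[-0.66,-0.278,0],0]
    - [1,[-0.66,-0.278,0],0]
    - [1,[-0.33,-0.139,0],0]
    - [1,[0,0,0.2],0]
    - [1,[0,0,0.12],0]
    - [1,[0,0,0.015],0]
    - [1,[0,0,0],0]

```text
time: 18.6
tcp_pos: [0.4772, -0.1381, 0.079]
eef_rot: [-0.0, 0.984, 0.18, -0.0]
wrist_force: [-3.2, 2.0, 12.1]
finger_gap: 0.0
grip_force: 6.0
```

>>> servo_tool:
  rows:
    - [1,[0,0,0.013],0]
    - [1,[0,0,0],0]
    - [1,[0,0,0],0]

```text
time: 18.98
tcp_pos: [0.4772, -0.1382, 0.0789]
eef_rot: [-0.0, 0.984, 0.18, 0.0]
wrist_force: [-7.7, 2.6, 20.7]
finger_gap: -0.0002
grip_force: 10.6
```

>>> servo_tool:
  rows:
    - [1,[0,0,-0.4],0]
    - [1,[0,0,-0.9],0]
    - [1,[0,0,-0.9],0]
    - [1,[-0.5,0.5,0],0]
    - [1,[-0.5,0.5,0],0]
    - [1,[0,0,0],0]
    - [1,[0,0,0],0]
    - [1,[0,0,0],0]

```text
time: 19.98
tcp_pos: [0.4422, -0.2153, 0.2099]
eef_rot: [-0.0, 0.984, 0.18, -0.0]
wrist_force: [-0.2, 0.8, 0.2]
finger_gap: 0.0002
grip_force: 0.0
```

Run:
```python
from h import *
im=vision.get_image("top")[:,:,::-1]; cv2.imwrite("pics/t5.png",cv2.resize(im[175:290,225:395],None,fx=4.5,fy=4.5,interpolation=cv2.INTER_CUBIC))
s=readout.observe();print(s["time"],s["wrist_force"],abs(s["qd"]).max())
```

```text
20.025 [-0.46920645  0.16261917 -0.24390533] 0.00497629637721193
```

View pics/t5.png

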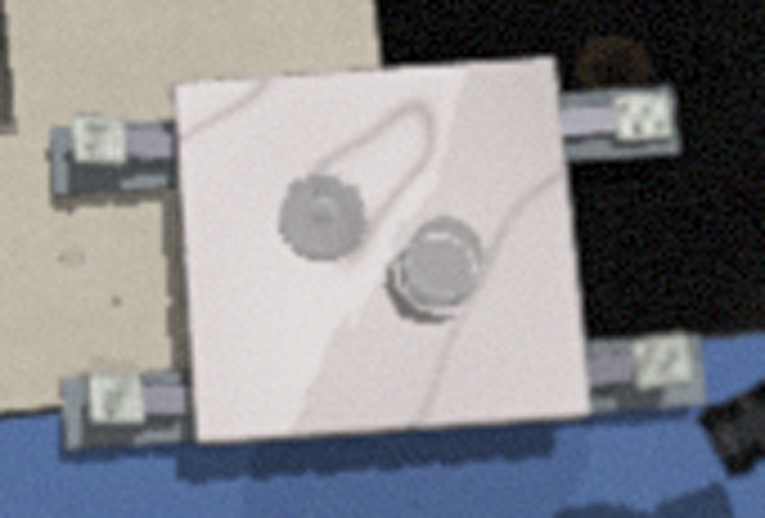

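The slab, bottle and lid are where they started. The rear right lever is flat at (645,115), the other three are up, and the arm is clear.

```bash
python3 -c "
from bench import order; print(order.sign_off())"
```

```text
the job is handed in; nothing more can be done
None
```

The job is handed in, with no verdict returned: the rear right corner was the sunk one (it dipped 2.8 mm), its lever is now flat and the other three are up, and all four corners held firm in the order asked, though the last press at front right reached about 21 N against the 6–15 N given.

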